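# Set the spring probe on the roundness cylinder and clamp its slotted bracket

### The job

Slide the slotted bracket along its base towards the steel test cylinder until the spring probe presses gently on the cylinder and its plunger is pushed in to the ring scribed on it, about 3.5 mm, without shoving the cylinder out of centre or bottoming the probe. Then swing the clamp lever clockwise all the way to its tight stop and let go, leaving the other things where they are.

Things in the scene. Friction and masses are not known exactly. Their poses are not given: they have to be found in the camera images.
- rail: dark steel slide base fixed on the granite plate, 170 x 80 x 18 mm, spanning x = -115 to +55 mm. Origin: on the granite's top, which is 30 mm above the work surface. x is the slide direction, pointing at the test cylinder's axis; z is up. Two fixed studs pass up through the bracket's slots at x = -25, y = +17 mm (with the clamp lever) and x = -25, y = -17 mm (with a hexagon nut)
- bracket: aluminium slotted bracket, slides only along the base's x, 60 mm travel, starts within 12 mm of the rear end. Plate 147 x 62 x 8 mm (top 26 mm above the granite); at x = +30 mm an upright post, 20 (x) by 16 (y) mm, top 96 mm above the granite. Axes as the base's, origin at the base's when fully back. Steady drag about 8 N (8.8 N at 40 mm/s); stays where it is left
- probe_mount (a point): on the bracket: post's centre at the height of the probe, 52 mm above the granite. Chrome sleeve along +x with a spring plunger, ball tip 7 mm across. Plunger: 1 N per mm pushed in, from zero; bottoms at 8 mm; dark ring 3.5 mm ahead of the sleeve's mouth. The free tip is 48 mm ahead of this point, give or take 12 mm: set differently each time and not measured, so the touch must be felt
- post_grip (a point): centre of the upper, free part of the bracket's post, 83 mm above the granite; this part is free from 66 to 96 mm above the granite and can be gripped across its 16 mm width (along the base's y) from above
- clamp (a joint): angle of the clamp lever: 0 is loose (lever pointing to the rear, 170 degrees clockwise from the base's +x seen from above), it grows clockwise seen from above, and 1.5 rad is the tight stop. It turns with a steady 0.2 N m and stays where it is left
- clamp_knob (a point): centre of the upright round knob at the end of the black clamp lever: 16 mm across, from 46 to 81 mm above the granite, this point at 67 mm. It moves on a circle of 60 mm radius about the stud at x = -25, y = +17 mm of the base
- turntable: black anodised turntable, 160 mm across and 12 mm high, set in the granite; origin on its axis at granite height; it does not turn
- test_cylinder: steel roundness test cylinder, 60 mm across, 75 mm high, 1.7 kg, standing loose in the middle of the turntable, about 146 mm along +x from the base's origin. Origin at the centre of its underside. It slides if pushed with more than about 9 N
- ceramic_square: white ceramic square, a flat L with a 90 mm and an 80 mm leg, 20 mm high, lying on the granite; bystander, origin under its middle
- v_block: grey cast-iron V-block, 50 x 40 x 34 mm, standing close beside the slide base; bystander, origin under its middle
- setting_ring: steel setting ring, 48 mm outside, 24 mm bore, 16 mm high, lying close beside the slide base; bystander, origin under its middle
- surface_gauge: grey cast-iron surface gauge, base 85 x 60 mm with a 226 mm high pillar and a scriber; bystander, origin under its middle
- gauge_block_box: open wooden box 110 x 75 x 30 mm with six gauge blocks; bystander, origin under its middle
- plug_gauge: double-ended plug gauge lying down, 128 mm long, 25 mm thick; bystander, origin under its middle
- angle_plate: grey cast-iron angle plate, 70 x 60 x 70 mm; bystander, origin under its middle
Mind the look-alikes: they are no part of the job. Leave any blue look-alike of the test_cylinder alone.

How it is judged:
On the way, in this order (a step that is already met when the one before it is completed fails the run):
1. with the clamp lever still loose, the bracket is slid up so that the probe presses on the cylinder with 2 to 5 N (contact force between bracket and test_cylinder between 2 and 5 N and value of joint clamp below 0.6 rad), for 0.3 s.
2. the clamp lever is swung to its tight stop (value of joint clamp above 1.4 rad), for 0.2 s.
At the end, for the whole second after the job is handed in: The probe rests on the cylinder with 2 to 5 N (plunger pushed in 2 to 5 mm), the clamp lever is within 0.1 rad of its tight stop, and the cylinder stands upright and still within 5 mm of the turntable's axis (contact force between bracket and test_cylinder between 2 and 5 N and value of joint clamp above 1.4 rad and horizontal distance between test_cylinder and turntable below 0.005 m and angle between test_cylinder's own z axis and vertical below 0.05 rad and linear speed of test_cylinder below 0.01 m/s); the robot touches nothing.
It fails at once if the probe presses on the cylinder with more than 10 N (bottomed) (contact force between bracket and test_cylinder above 10 N).
It fails at once if the test cylinder is shifted by more than 3 mm (distance of test_cylinder from where it was at the start of the episode above 0.003 m).
It fails at once if the robot touches the test cylinder with more than 1 N (contact force between the arm and test_cylinder above 1 N).
It fails at once if a bystander is shifted by more than 15 mm (distance of any of ceramic_square, v_block, setting_ring, surface_gauge, gauge_block_box, plug_gauge, angle_plate from where it was at the start of the episode above 0.015 m).
It also fails if it takes over 72 s, if anything falls off the work surface, if the arm or the gripper's body presses on something with over 40 N, if the wrist force passes 120 N, or if a joint passes its speed limit or range.

### The arm

A 6-joint arm with a two-finger parallel gripper is mounted at the origin on the work surface. World frame = base frame: x ahead of the robot, y to its left, z up, the work surface at z = 0. Lengths are in m, angles in rad, forces in N, time in s.
With the tool pointing down it reaches from about 0.2 to 0.875 m from the base axis. Payload 3.4 kg.
Tool frame: the origin (TCP) lies at the very end of the fingers, on their centre line; the grasp point (between the pads) lies 19 mm behind it; z points along the fingers, y is the direction in which the jaws open and shut (so a half turn about z gives the same grasp; the last joint's range is limited). The gripper opens to 94 mm and grips with 3 to 60 N. Pads are 16 mm wide; open, the fingers measure 119 mm over their backs; the gripper's body (75 mm by 177 mm) begins 78 mm behind the grasp point.
Start: joints at [-1.436, 0.276, 1.505, -0, 1.361, -0.121], TCP at [0.145, -0.556, 0.205] pointing down, gripper open.
Joint ranges: [-2.89, 2.89], [-0.75, 2.08], [0.22, 2.7], [-1.18, 4.32], [0.11, 2.71], [-2.7, 2.7]. Speed limits (rad/s): [2.57, 2.57, 3.14, 3.14, 3.14, 3.14].

### API

Orientations are given as a unit quaternion [w, x, y, z].
In Python, from plant import r gives the robot as it stands.
- The arm moves only by the tool carry_out, never from a script. Its argument "moves" is text: rows parted by semicolons, each of 4 numbers parted by spaces: the shift along the world's x, y, z in mm, then the turn about the world's z in rad. In form: x y z turn; .... A call has exactly 8 rows; each row is the pose to reach, as a shift and turn from the pose commanded when the call began; what a row does not reach only later rows make up. A row lasts 1/8 s, in which the tool goes at most 62.5 mm and 10.7 degrees, less where a joint would pass 70% of its speed; a pose out of reach is approached as far as the arm can. A call with a gripper value outside its range is refused whole. "hand" is the finger opening in mm, from 0 to 94, set as the call begins (left out, the last holds). The fingers move at their own pace and stop on an object; "grip_force" is the grip in N (left out, the last holds). Time passes only in rows, so rows that repeat a pose let the fingers close, or fill a call up. It gives the time, the measured TCP pose, the force and the opening at its end, in the units of the state.
- r.get_state(): the state, without advancing time (a new reading comes with each control period).
- r.get_image(name): name is "scene" or "top" or "wrist"; returns the picture (480x640x3 uint8, red, green, blue); there is no depth.
- r.camera_model(name): a dict with "K" (3x3 intrinsics, pixels), "rvec" (rotation vector, rad) and "tvec" (3), from world to camera coordinates, as OpenCV has them; the wrist camera has in their place "hand_eye" (4x4, takes a point from camera to tool coordinates, whose origin is the TCP and whose axes are the flange's). Camera axes: x right, y down, z forward; pixel columns grow to the right and rows downward; lengths in m; the calibration is good to about 2 mm. A picture is of the moment at which its call begins: read the wrist's pose just before it. camera_model takes no time and is no camera call.
- r.close_job(): hands the job in, once; it reports no verdict.
The state is a dict: "t": time; "joint_pos": joint angles; "qd": joint speeds; "tau": joint torques, N m; "eef_pos": TCP position; "eef_rot": TCP orientation; "wrist_force": force on the tool from outside, world axes, zero at the start; "wrist_torque": the same for the moment, N m; "width": finger opening in m.
Only numpy, scipy, OpenCV 4.12 (cv2) and the standard library are available. Lean on these libraries where they do the work, as an engineer would, in place of code of your own. Each camera call takes 0.05 s, during which the arm holds its last target.

## Working session

There is one attempt and no reset: what is moved stays moved. The work goes in short steps, Python scripts to look and compute and a tool call to move; the robot and the scene stay as the last step left them, time stands still between calls to the robot, and variables do not carry over. Pictures are saved under pics/ and viewed, and the job is handed in when it is done.

Besides the shell and the picture viewer there is one more tool, called after "Request:" by a JSON object that holds its "op" and its "data". carry_out: Moves the arm, as the interface text tells. Its arguments: {"type":"object","properties":{"moves":{"type":"string"},"hand":{"type":"number"},"grip_force":{"type":"number"}},"required":["moves"]}

```bash
mkdir -p pics; ls
python3 - <<'E'
from plant import r
import cv2
s=r.get_state();print({k:s[k] for k in('t','eef_pos','eef_rot','wrist_force','width')})
for n in("scene","top","wrist"):
    im=r.get_image(n);cv2.imwrite(f"pics/{n}0.png",im[:,:,::-1]);print(n,r.camera_model(n))
E
```

```text
pics
{'t': 0.0, 'eef_pos': array([ 0.14540794, -0.55574649,  0.20461952]), 'eef_rot': array([-8.82106054e-04,  9.91829829e-01,  1.27564931e-01, -1.34177134e-05]), 'wrist_force': array([-0.47972867,  0.1937205 ,  0.57756075]), 'width': 0.09412828221388096}
scene {'K': array([[483.90845282,   0.        , 317.51516273],
       [  0.        , 483.90845282, 244.50790433],
       [  0.        ,   0.        ,   1.        ]]), 'rvec': array([ 1.68190675,  1.7703184 , -0.80676792]), 'tvec': array([ 0.03920394, -0.27385469,  1.41908825])}
top {'K': array([[474.3486777 ,   0.        , 315.89296247],
       [  0.        , 474.3486777 , 239.36021774],
       [  0.        ,   0.        ,   1.        ]]), 'rvec': array([ 2.1117076 , -2.13509807,  0.22380998]), 'tvec': array([-0.0036121 ,  0.50702093,  1.24399106])}
wrist {'K': array([[405.74485271,   0.        , 321.89134264],
       [  0.        , 405.74485271, 239.28827614],
       [  0.        ,   0.        ,   1.        ]]), 'hand_eye': array([[ 1.24924939e-03, -9.63283643e-01, -2.68482890e-01,
         7.73869517e-02],
       [ 9.99999208e-01,  1.24468767e-03,  1.87204217e-04,
         1.14855659e-03],
       [ 1.53846582e-04, -2.68482912e-01,  9.63284435e-01,
        -1.78620529e-01],
       [ 0.00000000e+00,  0.00000000e+00,  0.00000000e+00,
         1.00000000e+00]])}
```

View pics/scene0.png

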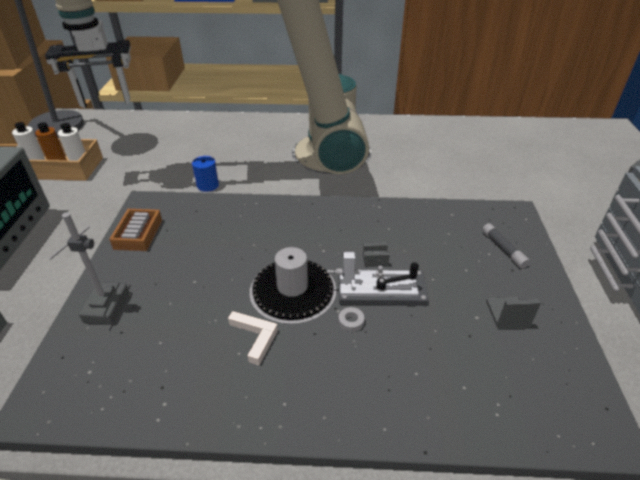

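View pics/top0.png

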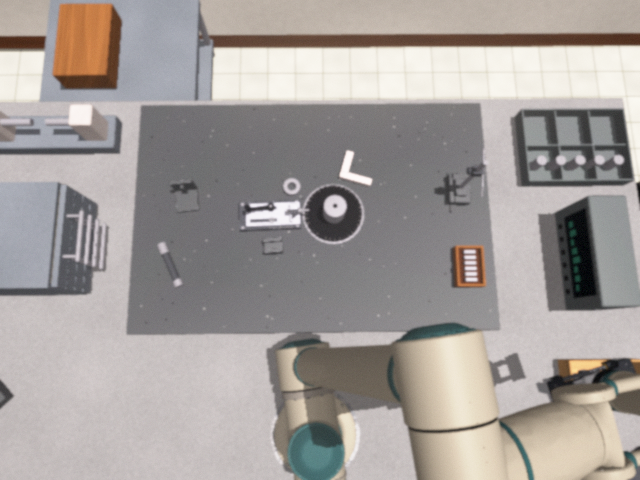

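View pics/wrist0.png

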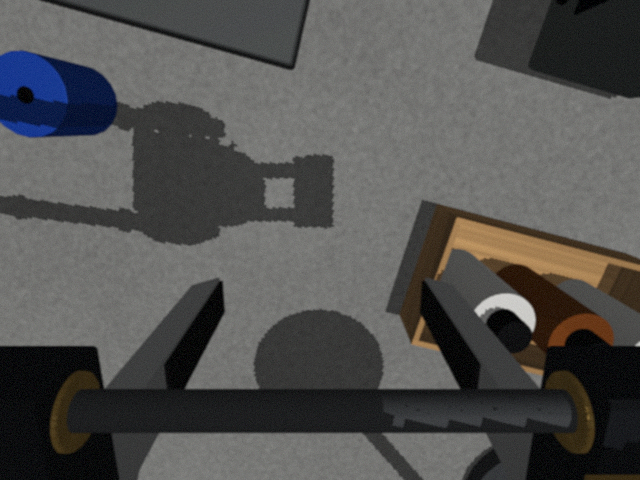

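The grey steel cylinder stands on the turntable (top 334,207; scene 291,272). The blue look-alike is off the granite (scene 205,173). The bracket and rail are at top (272,214), with the probe pointing right at the cylinder. Next I'll measure the details in enlarged crops.

```bash
cat > h.py <<'E'
import numpy as np,cv2
from scipy.spatial.transform import Rotation as R
def cam(r,n,s=None):
    m=r.camera_model(n);K=np.array(m['K'])
    if n!='wrist':
        Rm=R.from_rotvec(np.array(m['rvec']).ravel()).as_matrix();t=np.array(m['tvec']).ravel()
        return K,Rm.T,-Rm.T@t   # cam->world, centre
    w,x,y,z=s['eef_rot'];Rw=R.from_quat([x,y,z,w]).as_matrix()
    H=np.array(m['hand_eye']);return K,Rw@H[:3,:3],Rw@H[:3,3]+s['eef_pos']
def ray(c,u,v,z):
    K,Rc,C=c;d=Rc@np.linalg.inv(K)@[u,v,1.];return C+d*(z-C[2])/d[2]
def proj(c,p):
    K,Rc,C=c;q=K@(Rc.T@(np.array(p)-C));return q[:2]/q[2]
E
python3 - <<'E'
from h import *
from plant import r
c=cam(r,'top');cs=cam(r,'scene');print(c[2],cs[2])
t=cv2.imread('pics/top0.png');s=cv2.imread('pics/scene0.png')
cv2.imwrite('pics/topc.png',cv2.resize(t[170:270,225:375],None,fx=5,fy=5,interpolation=2))
cv2.imwrite('pics/scenec.png',cv2.resize(s[225:345,240:440],None,fx=4,fy=4,interpolation=2))
print(ray(c,334,212,.042),ray(c,240,213,.03))
E
```

```text
[0.25341247 0.00872788 1.31920544] [1.24620496 0.03305739 0.73227398]
[ 0.58563817 -0.06058351  0.042     ] [0.58827486 0.20192298 0.03      ]
```

```bash
sleep 1; ls pics
```

```text
scene0.png
scenec.png
top0.png
topc.png
wrist0.png
```

View pics/topc.png

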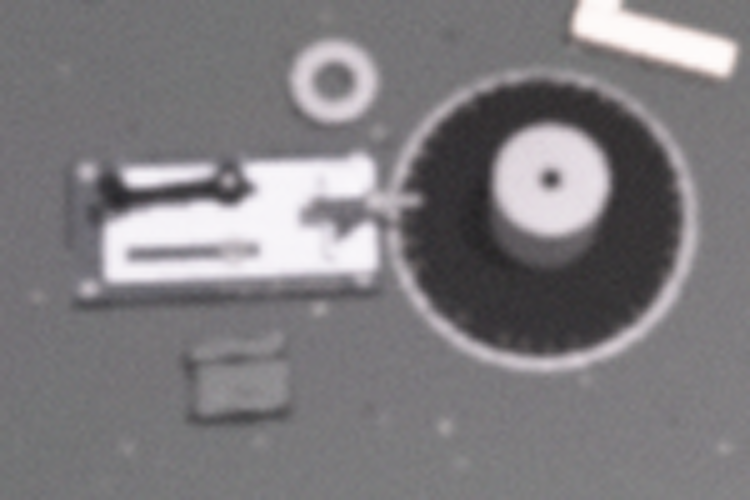

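View pics/scenec.png

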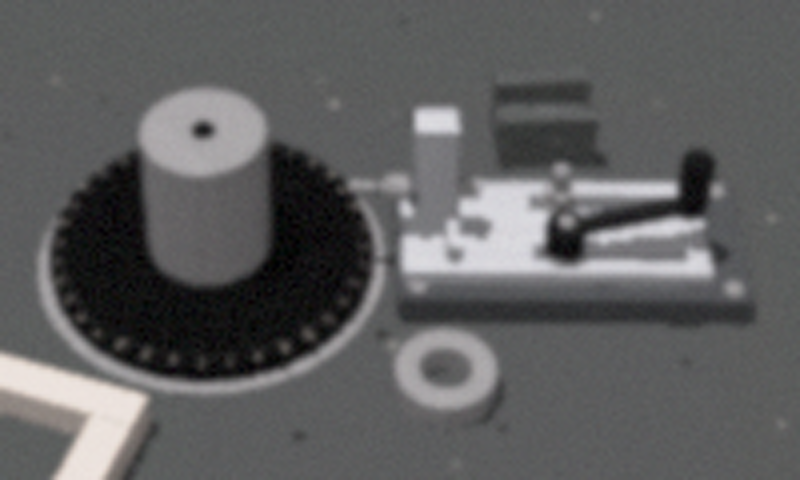

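Run:
```python
from h import *
from plant import r
c=cam(r,'top');cs=cam(r,'scene')
T=lambda u,v,z:ray(c,225+u/5-.4,170+v/5-.4,z)
S=lambda u,v,z:ray(cs,240+u/4-.4,225+v/4-.4,z)
print('cyl',T(551,180,.117),S(204,130,.117))
print('tt',T(543,220,.03))
P=[T(88,172,.048),T(90,288,.048),T(364,280,.048)]
for p in P:print('scr',p)
print('scrS',S(734,289,.048),S(418,286,.048))
d=P[2]-P[1];yaw=np.arctan2(d[1],d[0]);print(yaw,np.linalg.norm(d),np.linalg.norm(P[0]-P[1]))
ctr=(P[0]+P[2])/2;ex=np.array([np.cos(yaw),np.sin(yaw),0]);O=ctr+.03*ex;print('O',O,'cyl pred',O+.146*ex)
print('post top S',S(437,121,.126),'knobtop',S(697,157,.111))
```

```text
cyl [ 0.58342908 -0.05895366  0.117     ] [ 0.58634873 -0.05712924  0.117     ]
tt [ 0.58415302 -0.05889985  0.03      ]
scr [0.60925155 0.19363657 0.048     ]
scr [0.54337083 0.19134114 0.048     ]
scr [0.54644712 0.04111841 0.048     ]
scrS [0.61125052 0.19534486 0.048     ] [0.61655752 0.04527189 0.048     ]
-1.5503209891915886 0.15025422853970172 0.06592069063262555
O [0.57846355 0.08738378 0.048     ] cyl pred [ 0.58145274 -0.05858562  0.048     ]
post top S [0.58482118 0.05131951 0.126     ] knobtop [0.58748065 0.17230243 0.111     ]
```

Request:
{"op": "carry_out", "data": {"moves": "32 45 5 0.09;64 90 10 0.19;96 135 15 0.29;128 180 20 0.38;160 225 25 0.48;192 270 30 0.57;224 315 35 0.67;256 360 35 0.77", "hand": 70}}

```text
t: 1.15
eef_pos: [0.4024, -0.1949, 0.2409]
eef_rot: [0.001, 0.871, 0.492, 0.0]
wrist_force: [1.6, -0.7, -0.0]
width: 0.07
```

Request:
{"op": "carry_out", "data": {"moves": "30 40 0 0.1;60 80 0 0.2;90 120 0 0.3;120 160 0 0.4;150 205 0 0.5;181 247 0 0.57;181 247 0 0.57;181 247 0 0.57"}}

```text
t: 2.15
eef_pos: [0.5818, 0.0503, 0.24]
eef_rot: [-0.0, 0.698, 0.716, -0.001]
wrist_force: [0.3, -0.6, -0.1]
width: 0.07
```

Run:
```python
from h import *
from plant import r
s=r.get_state();im=r.get_image('wrist');cv2.imwrite('pics/w1.png',im[:,:,::-1])
np.save('s1.npy',np.r_[s['eef_pos'],s['eef_rot']]);print(s['t'],s['eef_pos'],s['eef_rot'],s['wrist_force'],s['joint_pos'])
c=cam(r,'wrist',s);a=s['eef_rot'];print('yaw y',np.degrees(0))
q=R.from_quat([a[1],a[2],a[3],a[0]]).as_matrix();print(q)
for p in [(.582,.0515,.126),(.5814,-.0585,.117)]:print(proj(c,p))
```

```text
2.15 [0.58181614 0.05034451 0.23995003] [-3.07938281e-04  6.98188693e-01  7.15913251e-01 -8.18506646e-04] [ 0.3251052  -0.6044814  -0.09021922] [-3.22705969e-02  2.73858534e-01  1.42271839e+00 -7.98833893e-04
  1.44657486e+00 -5.72379780e-02]
yaw y 0.0
[[-2.50649072e-02  9.99684571e-01 -1.58385836e-03]
 [ 9.99685579e-01  2.50637570e-02 -7.41961456e-04]
 [-7.02029979e-04 -1.60195756e-03 -9.99998470e-01]]
[322.9665321  231.70905097]
[318.697726   355.89650639]
```

View pics/w1.png

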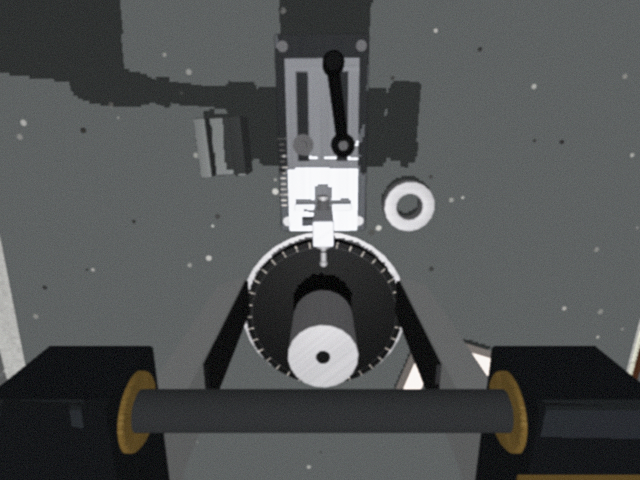

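The wrist view shows the rail upright in the picture. The post top is near (323,235), the probe tip near (323,263), the cylinder top near (323,356) and the knob near (334,62). All are close to where I predicted.

Run:
```python
import cv2
im=cv2.imread('pics/w1.png')
cv2.imwrite('pics/w1c.png',cv2.resize(im[170:320,250:400],None,fx=4,fy=4,interpolation=2))
cv2.imwrite('pics/w1d.png',cv2.resize(im[30:180,250:400],None,fx=4,fy=4,interpolation=2))
```

```text
(no output)
```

View pics/w1c.png

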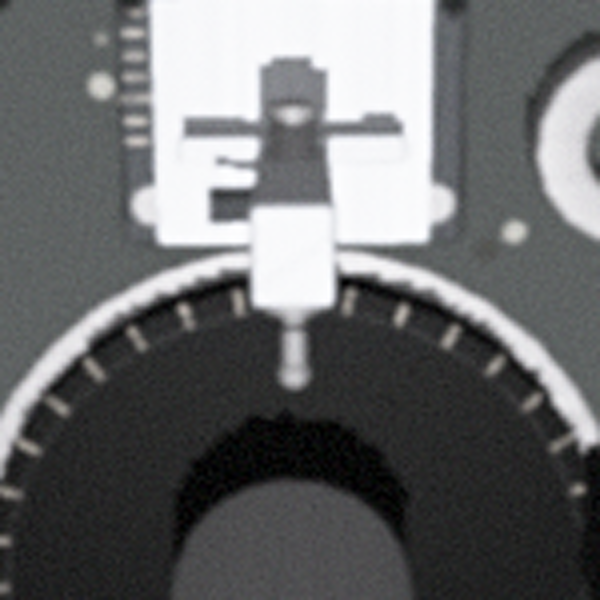

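View pics/w1d.png

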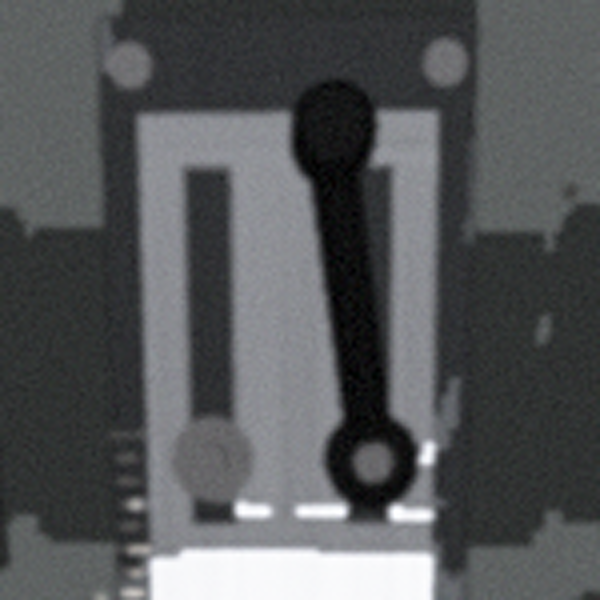

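Run:
```python
from h import *
from plant import r
a=np.load('s1.npy');s=dict(eef_pos=a[:3],eef_rot=a[3:]);c=cam(r,'wrist',s)
A=lambda u,v,z:ray(c,250+u/4-.4,170+v/4-.4,z)
B=lambda u,v,z:ray(c,250+u/4-.4,30+v/4-.4,z)
S=[B(128,65,.048),B(445,63,.048),A(145,205,.048),A(440,205,.048)]
for p in S:print('scr',p)
ctr=sum(S)/4;d=(S[2]+S[3]-S[0]-S[1])/2;yaw=np.arctan2(d[1],d[0]);ex=np.array([np.cos(yaw),np.sin(yaw),0]);ey=np.array([-ex[1],ex[0],0])
print('yaw',yaw,np.linalg.norm(d),'ctr',ctr)
O=ctr+.03*ex;print('O',O)
loc=lambda p:np.round(1000*np.array([(p-O)@ex,(p-O)@ey]),1)
print('post',A(293,254,.126),loc(A(293,254,.126)))
print('tip ball ctr',loc(A(294,376,.082)),A(294,376,.082))
print('cyl',loc(ray(c,322.5,356,.117)),ray(c,322.5,356,.117))
print('knob top',loc(B(335,122,.111)),B(335,122,.111),'stud',loc(B(372,462,.07)),B(372,462,.07))
```

```text
scr [0.54367567 0.1909464  0.048     ]
scr [0.60994221 0.1930555  0.048     ]
scr [0.54759464 0.04085305 0.048     ]
scr [0.61661784 0.04269533 0.048     ]
yaw -1.5355488684452303 0.15032012810900333 ctr [0.57945759 0.11688757 0.048     ]
O [0.58051479 0.0869062  0.048     ]
post [0.58194211 0.05042722 0.126     ] [36.5  0.1]
tip ball ctr [75.7  0.1] [0.58324692 0.01126104 0.082     ]
cyl [145.5  -1.1] [ 0.58459125 -0.05851092  0.117     ]
knob top [-84.8   8.5] [0.58603464 0.17192213 0.111     ] stud [-24.8  17.2] [0.5968576  0.11231458 0.07      ]
```

Everything agrees with the sizes given: screw spacing 150, stud at (-24.8, 17.2), cylinder at 145.5. The gap from tip to cylinder is about 36 mm. Next I'll descend and grip the post.

Request:
{"op": "carry_out", "data": {"moves": "0 0 -25 0;0 0 -50 0;0 0 -75 0;0 0 -100 0;0 0 -120 0;0 0 -133 0;0 0 -140 0;0 0 -140 0"}}

```text
t: 3.2
eef_pos: [0.5824, 0.0503, 0.1006]
eef_rot: [0.0, 0.698, 0.716, -0.0]
wrist_force: [0.7, -0.8, -0.4]
width: 0.07
```

Request:
{"op": "carry_out", "data": {"moves": "0 0 0 0.005;0 0 0 0.005;0 0 0 0.005;0 0 0 0.005;0 0 0 0.005;0 0 0 0.005;0 0 0 0.005;0 0 0 0.005", "hand": 8, "grip_force": 25}}

```text
t: 4.2
eef_pos: [0.5823, 0.0507, 0.1005]
eef_rot: [-0.0, 0.696, 0.718, -0.0]
wrist_force: [-0.1, 0.5, 0.4]
width: 0.0158
```

Run:
```python
from h import *
from plant import r
s=r.get_state();print(s['t'],s['eef_pos'],s['wrist_force'],s['wrist_torque'],s['width'])
im=r.get_image('wrist');cv2.imwrite('pics/w2.png',im[:,:,::-1])
```

```text
4.2 [0.58228221 0.05069465 0.1004658 ] [-0.07608737  0.48880718  0.37763377] [-0.05480915  0.00212811  0.12963705] 0.015849631928690395
```

View pics/w2.png

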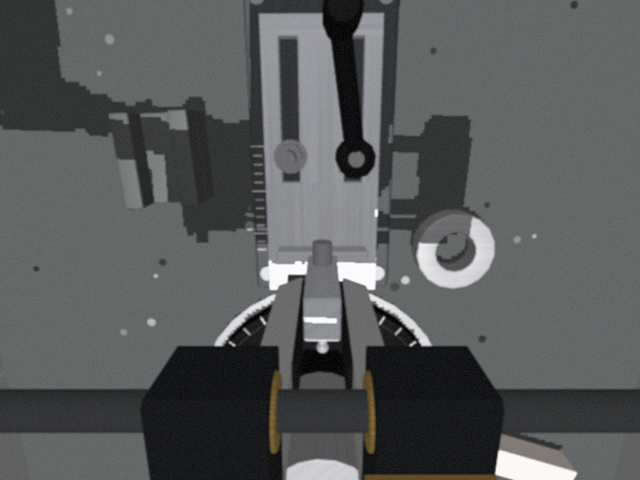

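The grip is good, with a width of 15.8 mm. I'll slide 24 mm quickly, then go slowly and feel for contact.

Request:
{"op": "carry_out", "data": {"moves": "0.1 -3 0 0;0.2 -6 0 0;0.3 -9 0 0;0.4 -12 0 0;0.5 -15 0 0;0.6 -18 0 0;0.7 -21 0 0;0.8 -24 0 0"}}

```text
t: 5.25
eef_pos: [0.583, 0.0299, 0.1005]
eef_rot: [-0.002, 0.697, 0.717, 0.002]
wrist_force: [0.3, 8.3, 0.7]
width: 0.0154
```

Request:
{"op": "carry_out", "data": {"moves": "0 -0.5 0 0;0 -1 0 0;0 -1.5 0 0;0.1 -2 0 0;0.1 -2.5 0 0;0.1 -3 0 0;0.1 -3.5 0 0;0.1 -4 0 0"}}

```text
t: 6.25
eef_pos: [0.5831, 0.0258, 0.1004]
eef_rot: [-0.002, 0.697, 0.717, 0.002]
wrist_force: [-0.5, 8.7, 0.5]
width: 0.0159
```

Run:
```python
from h import *
from plant import r
s=r.get_state();print(s['t'],s['eef_pos'],s['wrist_force'],s['wrist_torque'],s['width'])
for n in('scene','wrist'):
    im=r.get_image(n);im=im[:,:,::-1];cv2.imwrite(f'pics/{n}3.png',im)
im=cv2.imread('pics/scene3.png');cv2.imwrite('pics/scene3c.png',cv2.resize(im[225:325,260:410],None,fx=5,fy=5,interpolation=2))
im=cv2.imread('pics/wrist3.png');cv2.imwrite('pics/wrist3c.png',cv2.resize(im[220:400,240:400],None,fx=3,fy=3,interpolation=2))
for i in range(4): print(r.get_state()['wrist_force'])
```

```text
6.25 [0.58310328 0.02583116 0.10044687] [-0.4930851   8.69772668  0.47188021] [ 1.13080916 -0.00186873  0.09515009] 0.01594363876374673
[-0.83386758  7.92628012  0.36776828]
[-0.83386758  7.92628012  0.36776828]
[-0.83386758  7.92628012  0.36776828]
[-0.83386758  7.92628012  0.36776828]
```

View pics/scene3c.png

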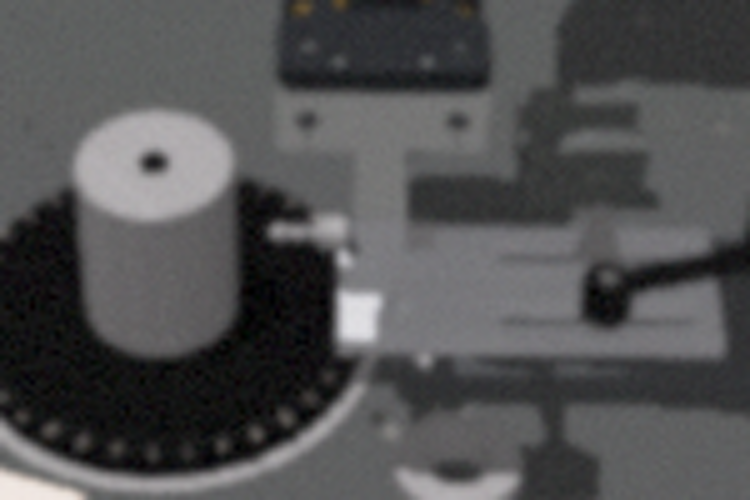

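View pics/wrist3c.png

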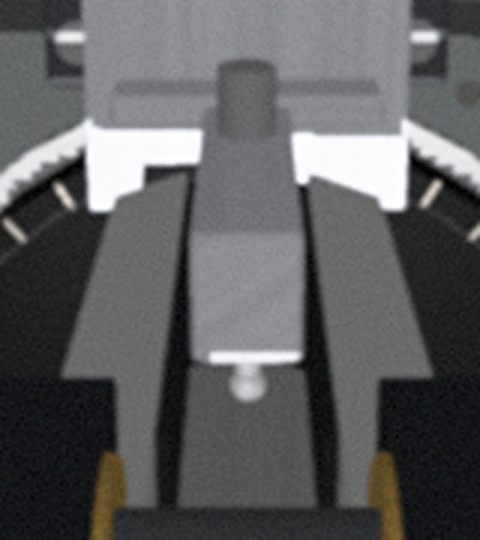

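Request:
{"op": "carry_out", "data": {"moves": "0 -1 0 0;0.1 -2 0 0;0.1 -3 0 0;0.1 -4 0 0;0.1 -5 0 0;0.2 -6 0 0;0.2 -7 0 0;0.2 -8 0 0"}}

```text
t: 7.35
eef_pos: [0.5834, 0.0178, 0.1005]
eef_rot: [-0.002, 0.697, 0.717, 0.002]
wrist_force: [-0.4, 7.8, -0.0]
width: 0.0162
```

Request:
{"op": "carry_out", "data": {"moves": "0 -0.1 0 0;0 -0.2 0 0;0 -0.3 0 0;0 -0.4 0 0;0 -0.5 0 0;0 -0.6 0 0;0 -0.8 0 0;0 -1 0 0"}}

```text
t: 8.35
eef_pos: [0.5834, 0.0168, 0.1005]
eef_rot: [-0.002, 0.697, 0.717, 0.002]
wrist_force: [-0.6, 7.7, 0.0]
width: 0.0159
```

Request:
{"op": "carry_out", "data": {"moves": "0 -0.1 0 0;0 -0.2 0 0;0 -0.3 0 0;0 -0.4 0 0;0 -0.5 0 0;0 -0.6 0 0;0 -0.8 0 0;0 -1 0 0"}}

```text
t: 9.35
eef_pos: [0.5835, 0.0158, 0.1005]
eef_rot: [-0.002, 0.697, 0.717, 0.002]
wrist_force: [-0.3, 7.7, 0.7]
width: 0.0158
```

Request:
{"op": "carry_out", "data": {"moves": "0 -0.1 0 0;0 -0.2 0 0;0 -0.3 0 0;0 -0.4 0 0;0 -0.5 0 0;0 -0.6 0 0;0 -0.8 0 0;0 -1 0 0"}}

```text
t: 10.35
eef_pos: [0.5835, 0.0148, 0.1005]
eef_rot: [-0.002, 0.697, 0.717, 0.002]
wrist_force: [-0.5, 7.8, -0.1]
width: 0.0155
```

Request:
{"op": "carry_out", "data": {"moves": "0 -0.1 0 0;0 -0.2 0 0;0 -0.3 0 0;0 -0.4 0 0;0 -0.5 0 0;0 -0.6 0 0;0 -0.8 0 0;0 -1 0 0"}}

```text
t: 11.35
eef_pos: [0.5835, 0.0138, 0.1005]
eef_rot: [-0.002, 0.697, 0.717, 0.002]
wrist_force: [0.1, 7.5, 0.8]
width: 0.0157
```

Request:
{"op": "carry_out", "data": {"moves": "0 -0.1 0 0;0 -0.2 0 0;0 -0.3 0 0;0 -0.4 0 0;0 -0.5 0 0;0 -0.6 0 0;0 -0.8 0 0;0 -1 0 0"}}

```text
t: 12.35
eef_pos: [0.5835, 0.0128, 0.1004]
eef_rot: [-0.002, 0.697, 0.717, 0.002]
wrist_force: [-0.2, 8.0, 1.2]
width: 0.0154
```

Request:
{"op": "carry_out", "data": {"moves": "0 -0.1 0 0;0 -0.2 0 0;0 -0.3 0 0;0 -0.4 0 0;0 -0.5 0 0;0 -0.6 0 0;0 -0.8 0 0;0 -1 0 0"}}

```text
t: 13.35
eef_pos: [0.5836, 0.012, 0.1005]
eef_rot: [-0.002, 0.697, 0.717, 0.002]
wrist_force: [0.1, 8.0, 0.7]
width: 0.0157
```

Run:
```python
from h import *
from plant import r
for i in range(3):
    s=r.get_state();print(s['t'],s['eef_pos'],s['wrist_force'],s['wrist_torque'])
    n='scene' if i else 'wrist';im=r.get_image(n);im=im[:,:,::-1];cv2.imwrite(f'pics/{n}4.png',im)
im=cv2.imread('pics/scene4.png');cv2.imwrite('pics/scene4c.png',cv2.resize(im[250:300,260:350],None,fx=8,fy=8,interpolation=2))
im=cv2.imread('pics/wrist4.png');cv2.imwrite('pics/wrist4c.png',cv2.resize(im[300:380,280:370],None,fx=6,fy=6,interpolation=2))
```

```text
13.35 [0.58358324 0.0119908  0.10048579] [0.06879621 7.9956732  0.74149932] [ 1.15981826 -0.08769339  0.03303971]
13.4 [0.58358688 0.01195323 0.10049823] [0.21736883 8.20599106 1.2310515 ] [ 1.18092072 -0.07882269  0.05866326]
13.45 [0.58357767 0.01198206 0.10046861] [0.81217402 8.09045326 1.61256464] [ 1.19956323 -0.10105418  0.12355385]
```

View pics/scene4c.png

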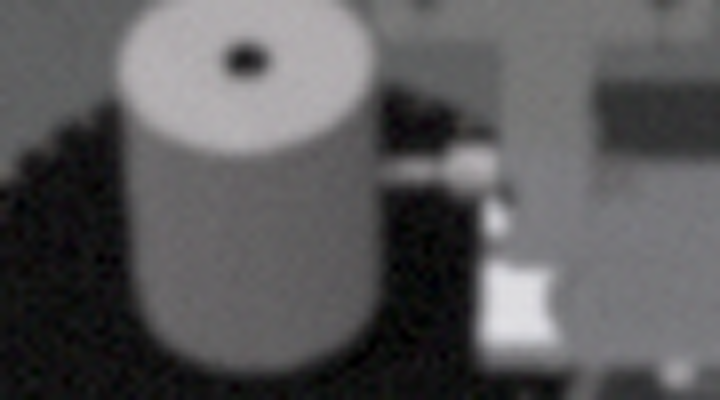

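View pics/wrist4c.png

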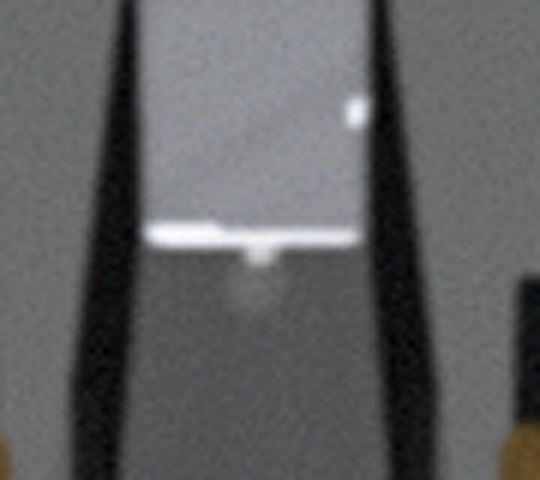

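The tip is at or near the cylinder, and the force is just starting to rise. I'll continue in 1 mm steps.

Request:
{"op": "carry_out", "data": {"moves": "0 -0.1 0 0;0 -0.2 0 0;0 -0.3 0 0;0 -0.4 0 0;0 -0.5 0 0;0 -0.6 0 0;0 -0.8 0 0;0 -1 0 0"}}

```text
t: 14.5
eef_pos: [0.5836, 0.0112, 0.1005]
eef_rot: [-0.002, 0.697, 0.717, 0.002]
wrist_force: [-1.0, 9.5, 0.5]
width: 0.0159
```

```bash
cat > f.py <<'E'
from h import *
from plant import r
F=[]
for i in range(6):
    s=r.get_state();F.append(np.r_[s['eef_pos'][1]*1e3,s['wrist_force'][1],s['wrist_torque'][0]]);r.get_image('scene')
print(s['t'],np.mean(F,0),np.std(F,0))
E
python3 f.py
```

```text
14.75 [11.23869951  8.96501292  1.33141423] [0.0079236  0.45753207 0.02814864]
```

Request:
{"op": "carry_out", "data": {"moves": "0 -0.1 0 0;0 -0.2 0 0;0 -0.3 0 0;0 -0.4 0 0;0 -0.5 0 0;0 -0.6 0 0;0 -0.8 0 0;0 -1 0 0"}}

```text
t: 15.8
eef_pos: [0.5836, 0.0105, 0.1005]
eef_rot: [-0.002, 0.697, 0.717, 0.003]
wrist_force: [0.8, 8.7, 0.5]
width: 0.0158
```

```bash
python3 f.py
```

```text
16.05 [10.53547271  9.72005439  1.42411051] [0.00772971 0.52727188 0.01357153]
```

The force is now about 2.0 N above the drag of roughly 7.75 N, and the position lag gives the same figure. I'll go about 1.5 mm more.

Request:
{"op": "carry_out", "data": {"moves": "0 -0.3 0 0;0 -0.6 0 0;0 -0.9 0 0;0 -1.2 0 0;0 -1.5 0 0;0 -1.8 0 0;0.1 -2 0 0;0.1 -2.1 0 0"}}

```text
t: 17.1
eef_pos: [0.5837, 0.0091, 0.1005]
eef_rot: [-0.003, 0.697, 0.717, 0.003]
wrist_force: [-0.2, 10.5, 0.1]
width: 0.0158
```

```bash
python3 f.py
python3 - <<'E'
from h import *
from plant import r
for n in('scene','wrist'):
    im=r.get_image(n)[:,:,::-1];cv2.imwrite(f'pics/{n}5.png',im)
im=cv2.imread('pics/scene5.png');cv2.imwrite('pics/scene5c.png',cv2.resize(im[250:300,260:350],None,fx=8,fy=8,interpolation=2))
E
```

```text
17.35 [ 9.05283596 11.08802885  1.66958977] [0.01283795 0.4470926  0.0289098 ]
```

View pics/scene5c.png

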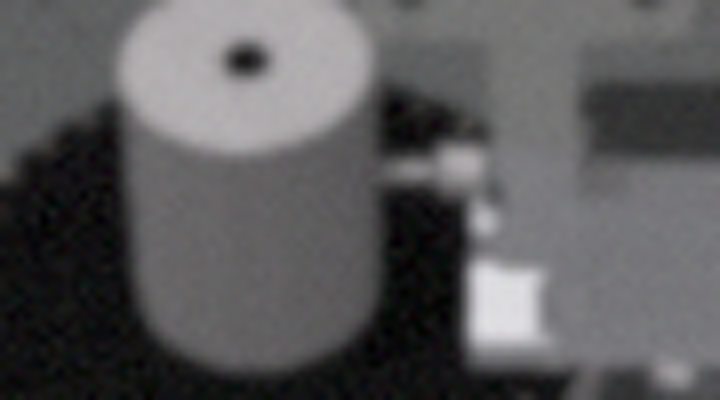

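The probe force is about 3.3–3.4 N on both estimates, and the cylinder hasn't moved. I'll unload the arm, then open the fingers and rise.

Request:
{"op": "carry_out", "data": {"moves": "0 0.6 0 0;0 1.2 0 0;0 1.8 0 0;0 2.4 0 0;0 2.8 0 0;0 2.8 0 0;0 2.8 0 0;0 2.8 0 0"}}

```text
t: 18.5
eef_pos: [0.5837, 0.009, 0.1005]
eef_rot: [-0.001, 0.697, 0.717, 0.001]
wrist_force: [-1.9, 5.8, 1.3]
width: 0.0157
```

```bash
python3 f.py
```

```text
18.75 [9.05275641 6.33887578 1.06151256] [0.01260876 0.57708581 0.02215885]
```

Request:
{"op": "carry_out", "data": {"moves": "0 0.6 0 0;0 1.2 0 0;0 1.8 0 0;0 2.2 0 0;0 2.4 0 0;0 2.4 0 0;0 2.4 0 0;0 2.4 0 0"}}

```text
t: 19.8
eef_pos: [0.5837, 0.0091, 0.1005]
eef_rot: [0.0, 0.696, 0.718, -0.0]
wrist_force: [-0.4, -1.3, 0.0]
width: 0.016
```

Request:
{"op": "carry_out", "data": {"moves": "0 0 0 0;0 0 0 0;0 0 0 0;0 0 0 0;0 0 0 0;0 0 10 0;0 0 30 0;0 0 55 0", "hand": 50}}

```text
t: 20.8
eef_pos: [0.5835, 0.0098, 0.1563]
eef_rot: [-0.0, 0.696, 0.718, -0.0]
wrist_force: [-0.3, -0.1, 0.0]
width: 0.0498
```

Run:
```python
from h import *
from plant import r
s=r.get_state();print(s['t'],s['eef_pos'],s['eef_rot'],s['wrist_force'],s['joint_pos'])
for n in('scene','wrist'):
    im=r.get_image(n)[:,:,::-1];cv2.imwrite(f'pics/{n}6.png',im)
im=cv2.imread('pics/scene6.png');cv2.imwrite('pics/scene6c.png',cv2.resize(im[225:325,260:420],None,fx=5,fy=5,interpolation=2))
O=np.array([.5805,.0869]);yaw=-1.54
ex=np.array([np.cos(yaw),np.sin(yaw)]);ey=np.array([-ex[1],ex[0]])
for a in (-170,-170-28.6,-170-57.3,-170-86):
    q=np.radians(a);print(a,O+ex*(-.025+.06*np.cos(q))+ey*(.017+.06*np.sin(q)))
```

```text
20.8 [0.58352059 0.0097935  0.15633005] [-1.57213194e-04  6.96414626e-01  7.17639623e-01 -1.22791144e-04] [-0.31085473 -0.0774416   0.04107646] [-1.02417986e-01  3.19792653e-01  1.56605021e+00  2.05307782e-06
  1.25614875e+00 -1.32436428e-01]
-170 [0.58448878 0.17115123]
-198.6 [0.61409965 0.16984001]
-227.3 [0.63954323 0.15443963]
-256 [0.65446534 0.12871264]
```

View pics/scene6c.png

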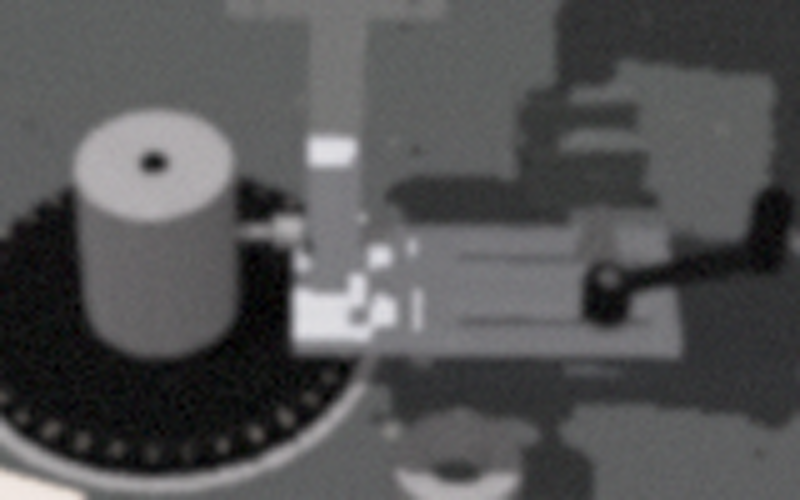

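View pics/wrist6.png

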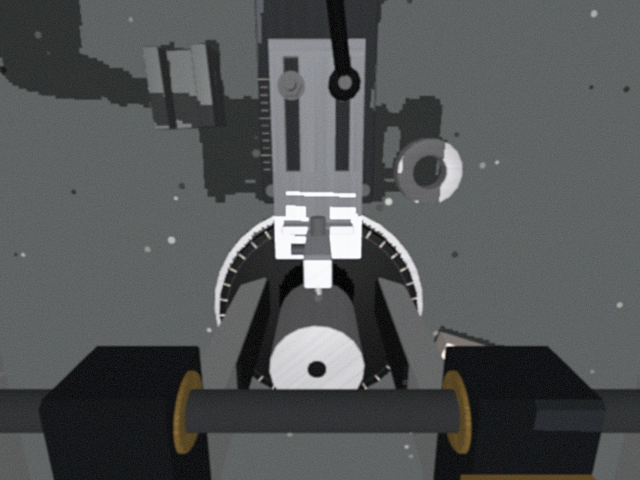

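The fingers released cleanly and the plunger is still pressed in. Now to the knob, predicted at (0.585, 0.1715).

Request:
{"op": "carry_out", "data": {"moves": "0 25 0 0;0.5 50 0 0;1 80 0 0;1 110 0 0;1.5 140 0 0;1.5 162 0 0;1.5 162 0 0;1.5 162 0 0"}}

```text
t: 21.9
eef_pos: [0.5851, 0.171, 0.1553]
eef_rot: [0.0, 0.696, 0.718, -0.0]
wrist_force: [1.1, -0.7, -0.1]
width: 0.0499
```

Run:
```python
from h import *
from plant import r
s=r.get_state();print(s['t'],s['eef_pos'],s['wrist_force'],s['joint_pos'])
im=r.get_image('wrist')[:,:,::-1];cv2.imwrite('pics/w7.png',im)
c=cam(r,'wrist',s);print(proj(c,[.585,.1715,.111]),proj(c,s['eef_pos']),proj(c,s['eef_pos']-[0,0,.074]))
np.save('s7.npy',np.r_[s['eef_pos'],s['eef_rot']])
```

```text
21.9 [0.58508769 0.1709596  0.15529185] [ 1.1030761  -0.74683947 -0.1177503 ] [ 1.70756675e-01  3.58211733e-01  1.50935495e+00 -9.36402000e-04
  1.27446826e+00  1.41069955e-01]
[322.50288903 262.87742709] [322.75840222 294.29572846] [322.5589992  248.81440644]
```

View pics/w7.png

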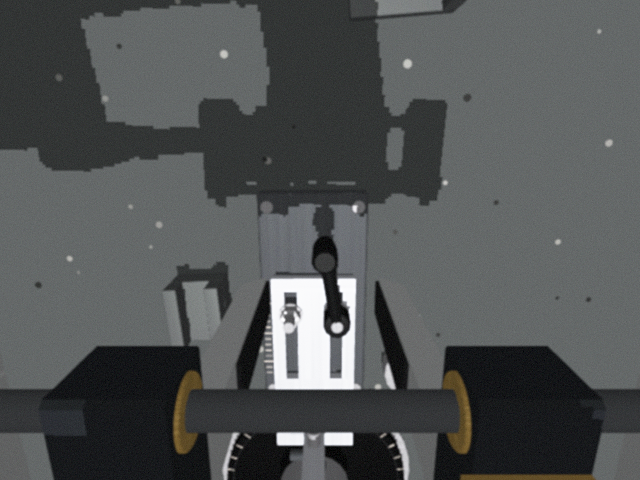

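The knob top is at (324,262), within 1.5 px of the prediction. Descend and grip.

Request:
{"op": "carry_out", "data": {"moves": "0.5 0.5 -15 0;0.5 0.5 -30 0;0.5 0.5 -45 0;0.5 0.5 -57 0;0.5 0.5 -66 0;0.5 0.5 -72 0;0.5 0.5 -72 0;0.5 0.5 -72 0"}}

```text
t: 22.95
eef_pos: [0.5861, 0.1724, 0.0839]
eef_rot: [0.0, 0.696, 0.718, 0.0]
wrist_force: [0.0, -0.9, -0.9]
width: 0.0498
```

Request:
{"op": "carry_out", "data": {"moves": "0 0 0 0;0 0 0 0;0 0 0 0;0 0 0 0;0 0 0 0;0 0 0 0;0 0 0 0;0 0 0 0", "hand": 8, "grip_force": 15}}

```text
t: 23.95
eef_pos: [0.5861, 0.1723, 0.0836]
eef_rot: [0.0, 0.696, 0.718, 0.0]
wrist_force: [2.5, -0.1, -1.0]
width: 0.0154
```

Run:
```python
from h import *
from plant import r
s=r.get_state();p=s['eef_pos'];print(s['t'],p,s['wrist_force'],s['width'])
S=np.array([.5967,.1124]);d=p[:2]-S;print(np.linalg.norm(d),np.arctan2(d[1],d[0]))
a0=np.arctan2(d[1],d[0])
for R0 in [.06]:
  for k in range(1,26):
    t=min(.065*k,1.56);a=a0-t;q=S+R0*np.array([np.cos(a),np.sin(a)]);print(k,round(t,3),np.round(1000*(q-p[:2]),1))
```

```text
23.95 [0.58611369 0.17231788 0.08361027] [ 2.53543422 -0.14223132 -1.04913858] 0.01544939681241521
0.060845891940646164 1.7456719022514995
1 0.065 [ 4.  -0.3]
2 0.13 [7.9 0. ]
3 0.195 [11.8  0.1]
4 0.26 [15.7 -0.1]
5 0.325 [19.6 -0.6]
6 0.39 [23.4 -1.3]
7 0.455 [27.2 -2.3]
8 0.52 [30.9 -3.5]
9 0.585 [34.5 -4.9]
10 0.65 [38.  -6.6]
11 0.715 [41.4 -8.5]
12 0.78 [ 44.7 -10.6]
13 0.845 [ 47.9 -12.9]
14 0.91 [ 50.8 -15.4]
15 0.975 [ 53.6 -18.1]
16 1.04 [ 56.3 -21. ]
17 1.105 [ 58.7 -24.1]
18 1.17 [ 60.9 -27.3]
19 1.235 [ 62.9 -30.6]
20 1.3 [ 64.7 -34.1]
21 1.365 [ 66.3 -37.6]
22 1.43 [ 67.6 -41.3]
23 1.495 [ 68.7 -45. ]
24 1.56 [ 69.6 -48.8]
25 1.56 [ 69.6 -48.8]
```

Request:
{"op": "carry_out", "data": {"moves": "4 0 0 -0.065;8 0.2 0 -0.13;12 0.2 0 -0.195;15.8 0 0 -0.26;19.6 -0.6 0 -0.325;23.4 -1.3 0 -0.39;27.2 -2.3 0 -0.455;30.9 -3.5 0 -0.52"}}

```text
t: 24.95
eef_pos: [0.6157, 0.1703, 0.0836]
eef_rot: [-0.001, 0.858, 0.514, -0.0]
wrist_force: [-0.7, 3.2, 1.8]
width: 0.0154
```

```bash
cat > g.py <<'E'
from h import *
from plant import r
s=r.get_state();p=s['eef_pos'];S=np.array([.5967,.1124]);d=p[:2]-S;print(s['t'],p,s['wrist_force'],s['width'],np.linalg.norm(d),'swing',1.7457-np.arctan2(d[1],d[0]))
E
python3 g.py
```

```text
24.95 [0.61567604 0.1703222  0.08360243] [-0.69083673  3.18204896  1.77439272] 0.015430738191895268 0.060951382019445416 swing 0.49149674570617785
```

Request:
{"op": "carry_out", "data": {"moves": "3.6 -1.4 0 -0.065;7.1 -3.1 0 -0.13;10.5 -5 0 -0.195;13.8 -7.1 0 -0.26;17 -9.4 0 -0.325;19.9 -11.9 0 -0.39;22.7 -14.6 0 -0.455;25.4 -17.5 0 -0.52"}}

```text
t: 25.95
eef_pos: [0.6417, 0.1532, 0.0836]
eef_rot: [-0.002, 0.961, 0.276, 0.0]
wrist_force: [0.4, 2.8, 0.3]
width: 0.0156
```

```bash
python3 g.py
```

```text
25.95 [0.64166615 0.15320254 0.08362036] [0.4181569  2.75646565 0.29464102] 0.01564486515486102 0.06071904269431762 swing 1.0088083543328694
```

Request:
{"op": "carry_out", "data": {"moves": "2.4 -3.1 0 -0.065;4.6 -6.3 0 -0.13;6.6 -9.6 0 -0.195;8.4 -13.1 0 -0.26;10 -16.6 0 -0.325;11.3 -20.3 0 -0.39;12.4 -24 0 -0.455;12.4 -24 0 -0.455"}}

```text
t: 26.95
eef_pos: [0.6542, 0.1302, 0.0836]
eef_rot: [-0.003, 0.999, 0.052, 0.0]
wrist_force: [0.1, 5.4, 0.7]
width: 0.0159
```

```bash
python3 g.py
```

```text
26.95 [0.65417407 0.1302353  0.08359639] [0.09825555 5.35776885 0.67227041] 0.015916751438800072 0.06017778989281326 swing 1.4448033115871923
```

The force is rising, so it is near the stop. I'll push a little further.

Request:
{"op": "carry_out", "data": {"moves": "0.3 -1 0 -0.02;0.5 -2 0 -0.04;0.7 -3 0 -0.06;0.9 -4 0 -0.065;0.9 -4 0 -0.065;0.9 -4 0 -0.065;0.9 -4 0 -0.065;0.9 -4 0 -0.065"}}

```text
t: 27.95
eef_pos: [0.6537, 0.1302, 0.0835]
eef_rot: [-0.006, 1.0, 0.02, -0.001]
wrist_force: [-0.8, 13.6, 1.8]
width: 0.0157
```

```bash
python3 g.py;python3 f.py
```

```text
27.95 [0.65373733 0.13017599 0.08354541] [-0.79971175 13.60188244  1.76732372] 0.01568080430687043 0.059743143907855324 swing 1.443584869685882
28.2 [130.16602243  13.45650545   2.39635814] [0.01253951 0.61656684 0.02568469]
```

The lever is hard on its stop: 13 N and no motion. Unload, release and rise.

Request:
{"op": "carry_out", "data": {"moves": "-0.2 1 0 0;-0.4 2 0 0;-0.6 3 0 0;-0.8 4 0 0;-0.9 4.6 0 0.02;-0.9 4.6 0 0.02;-0.9 4.6 0 0.02;-0.9 4.6 0 0.02"}}

```text
t: 29.25
eef_pos: [0.6537, 0.1303, 0.0835]
eef_rot: [-0.002, 1.0, 0.03, -0.0]
wrist_force: [-0.6, 5.2, 0.3]
width: 0.0156
```

```bash
python3 g.py
```

```text
29.25 [0.65371464 0.13026034 0.08354833] [-0.63226176  5.15536104  0.32184657] 0.015560764291928016 0.05974663683658029 swing 1.4421238960467193
```

Request:
{"op": "carry_out", "data": {"moves": "0 0 0 0;0 0 0 0;0 0 0 0;0 0 0 0;0 0 15 0;0 0 40 0;0 0 70 0;0 0 100 0", "hand": 50}}

```text
t: 30.25
eef_pos: [0.6546, 0.1278, 0.1856]
eef_rot: [0.0, 1.0, 0.03, 0.001]
wrist_force: [1.5, 0.5, 0.2]
width: 0.05
```

Request:
{"op": "carry_out", "data": {"moves": "0 0 20 0;0 0 40 0;10 10 55 0;20 30 60 0;30 50 60 0;40 70 60 0;40 70 60 0;40 70 60 0"}}

```text
t: 31.25
eef_pos: [0.6941, 0.1972, 0.244]
eef_rot: [0.0, 1.0, 0.03, 0.0]
wrist_force: [-0.9, -0.0, -0.9]
width: 0.0503
```

Run:
```python
from h import *
from plant import r
s=r.get_state();print(s['t'],s['eef_pos'],s['wrist_force'],s['width'])
for n in('scene','top','wrist'):
    im=r.get_image(n)[:,:,::-1];cv2.imwrite(f'pics/{n}9.png',im)
im=cv2.imread('pics/scene9.png');a=cv2.resize(im[225:325,260:420],None,fx=5,fy=5,interpolation=2)
cv2.imwrite('pics/scene9c.png',a)
im=cv2.imread('pics/top9.png');cv2.imwrite('pics/top9c.png',cv2.resize(im[170:270,225:375],None,fx=5,fy=5,interpolation=2))
```

```text
31.25 [0.69406523 0.19716533 0.24400626] [-0.87595195 -0.00304123 -0.91154717] 0.05034638343893506
```

View pics/scene9c.png

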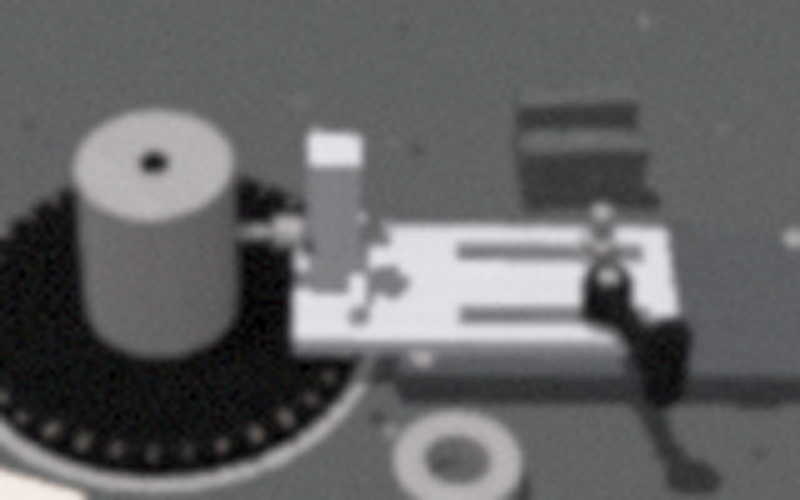

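View pics/top9c.png

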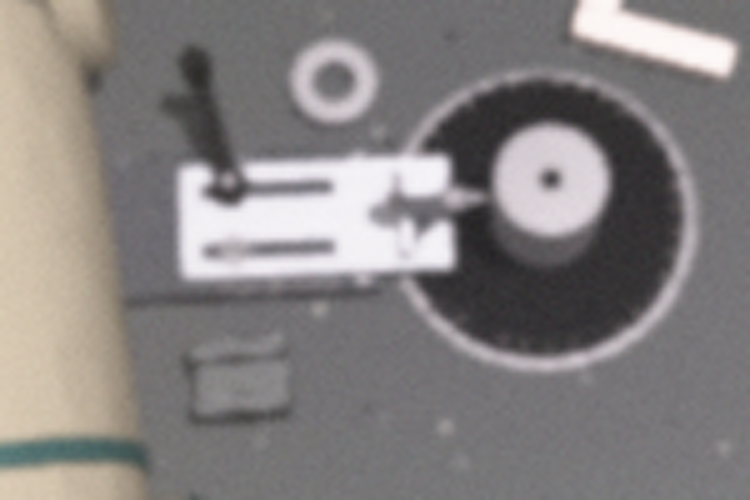

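View pics/wrist9.png

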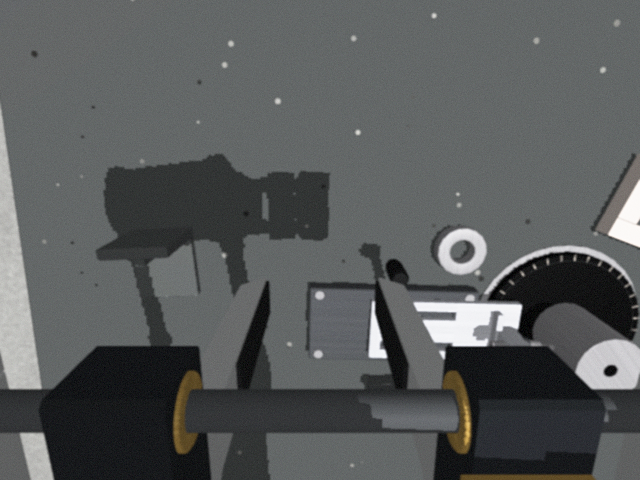

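The lever now points away from the robot. The cylinder, ring, V-block and square are all in their old pixels. I'll check the lever angle and the bracket position numerically.

Run:
```python
from h import *
from plant import r
cs=cam(r,'scene');ct=cam(r,'top')
S=lambda u,v,z:ray(cs,260+u/5-.4,225+v/5-.4,z)
T=lambda u,v,z:ray(ct,225+u/5-.4,170+v/5-.4,z)
O=np.array([.5805,.0869]);yaw=-1.54;ex=np.array([np.cos(yaw),np.sin(yaw)]);ey=np.array([-ex[1],ex[0]])
for n,p in [('knob S',S(672,330,.111)),('knob T',T(194,62,.105))]:
    d=p[:2]-O;l=np.array([d@ex+.025,d@ey-.017]);a=np.arctan2(l[1],l[0]);print(n,p,np.linalg.norm(l),'clamp',np.radians(190)-a)
print('cyl',T(551,180,.117),S(153,163,.117))
a=cv2.imread('pics/scene6.png').astype(int);b=cv2.imread('pics/scene9.png').astype(int)
# bracket/cylinder shift between release and now
for n,(y0,y1,x0,x1) in {'cyl':(245,300,272,310),'sleeve':(263,278,308,322)}.items():
    A=cv2.cvtColor(a[y0:y1,x0:x1].astype('uint8'),6).astype('f4');B=cv2.cvtColor(b[y0:y1,x0:x1].astype('uint8'),6).astype('f4')
    print(n,cv2.phaseCorrelate(A,B))
a0=cv2.imread('pics/scene0.png');A=cv2.cvtColor(a0[245:300,272:310],6).astype('f4');B=cv2.cvtColor(b[245:300,272:310].astype('uint8'),6).astype('f4');print('cyl vs start',cv2.phaseCorrelate(A,B))
```

```text
knob S [0.65731434 0.13121385 0.111     ] 0.06344239577081077 clamp 1.4752388058254933
knob T [0.65365013 0.12992025 0.105     ] 0.05955961012009926 clamp 1.4777494953890966
cyl [ 0.58342908 -0.05895366  0.117     ] [ 0.58665792 -0.0578504   0.117     ]
cyl ((-0.04621829226054075, -0.08071199127768125), 0.9808077398935954)
sleeve ((0.542182391137854, 0.4435038385823882), 1.073496630721622)
cyl vs start ((-0.18660808313476807, 0.13519724352186557), 0.9481501921017965)
```

The clamp reads 1.475–1.478 in both views, and it sat hard on its stop. The post, plate and sleeve edges match the picture taken after release to within about 0.4 px. The gripper is clear, so I'll hand in.

```bash
python3 -c "
from plant import r
print(r.close_job())"
```

```text
the job is handed in; nothing more can be done
None
```

I slid the bracket up until the probe pressed on the test cylinder, swung the clamp lever to its tight stop, let go and handed the job in at about 31.5 s. No verdict is reported.

- **Probe:** contact came after about 38 mm of slide. I stopped at about 3.3 N of extra push (11.1 N in all against about 7.75 N of drag), which matches about 3.4 mm of travel after contact. This was measured before I let go of the post. The images cannot resolve the scribed ring, so I judged the depth by force and travel, not by the ring itself.
- **Clamp lever:** 13.5 N produced no further movement, so it was on its stop. The images afterwards gave 1.475 and 1.478 rad; the finger position during the swing gave 1.44 rad. All are above the 1.4 rad needed.
- **Cylinder and bystanders:** the cylinder moved 0.2 px or less in the scene view compared with the start. The ring, V-block and square appeared unmoved in the final pictures. I did not measure the other bystanders, but the arm did not go near them.
- **Disagreeing check:** an automatic image comparison of the probe sleeve showed a 0.5 px shift (about 1 mm away from the cylinder) since I released the post. I put that down to changed shadows, because the sleeve, post and plate edges had not moved. If the shift were real, the force would still be about 2.4 N, within the allowed range.

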